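# Free the vial holder and load the specimen vial

### The arm

A 7-joint arm with a two-finger parallel gripper is mounted at the origin on a cart in front of the work surface, level with it; the furniture and walls round the work are solid. World frame = base frame: x ahead of the robot, y to its left, z up, the work surface at z = 0. Lengths are in mm, angles in rad, forces in N, time in s.
With the tool pointing down it reaches from about 400 to 875 mm from the base axis. Payload 4.4 kg.
Tool frame: the origin (TCP) lies midway between the tips of the shut fingers; the grasp point (between the pads) lies 19 mm behind it; z points along the fingers, y is the line along which they close (so a half turn about z gives the same grasp; the last joint's range is limited). The gripper opens to 85 mm and grips with 20 to 120 N. Pads are 22 mm wide; open, the fingers measure 114 mm over their backs; the gripper's body (76 mm by 85 mm) begins 54 mm behind the grasp point. The pads swing forward as they close: fully open they stand 13 mm farther back than shut.
Start: joints at [-1.281, 0.628, 0.038, 1.517, -0.027, 0.996, -0.02], TCP at [226.398, 609.312, 231.313] pointing down, gripper open.
Joint ranges: [-3.06, 3.06], [-0.37, 2.12], [-1.25, 1.32], [0.18, 2.47], [-1.1, 4.24], [0.23, 1.98], [-2.94, 2.94]. Speed limits (rad/s): [2.57, 2.57, 3.14, 3.14, 3.14, 3.14, 3.14].

### API

Orientations are given as [roll, pitch, yaw] about the fixed x, y, z axes, in that order (R = Rz(yaw) Ry(pitch) Rx(roll)).
In Python, from cell import ctrl gives the robot as it stands. The module is installed in compiled form; this text tells all that it offers.
- The arm moves only by the tool step_arm, never from a script. Its argument "commands" is one flat list of numbers, 7 for each row, row after row: the shift along the tool's x, y, z in cm, then the turn, a rotation vector about the tool's x, y, z in rad, then the opening, from 0 (shut) to 1 (fully open). A call has 1 to 10 rows; each row is the pose to reach, as a shift and turn from the pose commanded when the call began, along the tool's axes at that moment; what a row does not reach only later rows make up. A row lasts 1/10 s, in which the tool goes at most 50 mm and 8.59 degrees, less where a joint would pass 70% of its speed; a pose out of reach is approached as far as the arm can. A call with a gripper value outside its range is refused whole. The fingers move at their own pace and stop on an object; the grip force is fixed at half the most. Time passes only in rows, so rows that repeat a pose let the fingers close. It gives the time, the measured TCP pose, the force, the opening and the grip force at its end, in the units of the state.
- ctrl.read_state(): the state, without advancing time (a new reading comes with each control period).
- ctrl.get_image(name): name is "scene" or "top" or "wrist"; returns a dict with "image" (400x640x3 uint8, red, green, blue), "range_z" (400x640 float32, mm along the optical axis (not along the pixel's ray), 0 where there is no reading), "vfov" (degrees; the focal length in pixels is half the picture's height over the tangent of half this angle, whatever the lens; pixels are square), "cx", "cy" (the principal point, pixels), "world_to_cam" (4x4, takes a point from world to camera coordinates). Camera axes: x right, y down, z forward; pixel columns grow to the right and rows downward; lengths in mm; the calibration is good to about 2 mm. A picture is of the moment at which its call begins.
- ctrl.finish_job(): hands the job in; it is judged then, once.
The state is a dict: "clock": time; "qpos": joint angles; "qd": joint speeds; "tau": joint torques, N m; "eef_pos": TCP position; "tool_rot": TCP orientation; "force": force on the tool from outside, world axes, zero at the start; "torque": the same for the moment, N m; "width": finger opening in mm; "gripper_force": force on a finger pad.
Only numpy, scipy, OpenCV 4.12 (cv2) and the standard library are available. Lean on these libraries where they do the work, as an engineer would, in place of code of your own. Each camera call takes 0.05 s, during which the arm holds its last target. There are 200 camera calls.

### The job

The small square holder in front of the microtome is meant for the clear glass specimen vial, but the dropper bottle has been left standing in it. First take the dropper bottle out and stand it in the free part of the steel spill tray, then stand the glass vial in the holder's pocket. Do not let the bottle or the vial fall over; both finish upright.

Things in the scene. Friction and masses are not known exactly. Their poses are not given: they have to be found in the camera images.
- bottle_centre (a point): Dropper bottle: white round plastic bottle with a ribbed blue screw cap, 33 mm in diameter, 64 mm high, 35 g, loose, standing upright in the holder's pocket at the start. This point is its centre, 32 mm above its underside; z is its own upward axis. The microtome's crank handle and knobs reach forward to x = 0.485 and 0.54 m (up to 0.35 m high) where y > 0: pass in front of them.
- vial_centre (a point): Specimen vial: clear glass vial with a ribbed white screw cap, 28 mm in diameter (cap 24 mm), 62 mm high, 28 g, loose, standing upright on the table to the left of the holder. This point is its centre, 31 mm above its underside; z is its own upward axis. A low round aluminium puck (36 mm wide, 22 mm high) stands 100 mm or more to its left or right.
- holder_pocket (a point): Vial holder: low aluminium dish on an 86 x 60 mm base plate, fixed to the table. Its open square pocket is 48 x 48 mm inside, 8 mm deep, wall tops 13 mm above the table; it takes one container only. This point is the centre of the pocket's floor, 5 mm above the table; x along the plate's long side, z up. Gripping a container at or above its middle keeps fingers clear of the walls.
- tray_spot (a point): Spill tray: flat steel tray, 150 x 90 mm, rim 8 mm high, fixed on the right of the table. This point is on its floor (3 mm above the table), on the long centre line 30 mm from the tray's centre toward the robot; x along the tray away from the robot, z up. The floor is free for 40 mm all round it; a small amber vial (25 mm wide, 48 mm high) stands about 75 mm from it along x.
Mind the look-alikes: they are no part of the job. What is shaped like the part that bears vial_centre but pink is not meant.

How it is judged:
By the outcome, as a careful person would: the job done as asked, in the order asked, and still so for the second after the job is handed in, with the robot touching nothing.
It also fails if it takes over 61 s, if anything falls off the work surface, if the arm or the gripper's body presses on something with over 40 N, if the wrist force passes 120 N, or if a joint passes its speed limit or range.

## Working session

There is one attempt and no reset: what is moved stays moved. The work goes in short steps, Python scripts to look and compute and a tool call to move; the robot and the scene stay as the last step left them, time stands still between calls to the robot, and variables do not carry over. Pictures are saved under pics/ and viewed, at most 10 in all, crops included, and the job is handed in when it is done.

Besides the shell and the picture viewer there is one more tool, called after "Emit:" as name(argument=value, ...) on one line, values as JSON. step_arm: Moves the arm, as the interface text tells. Its arguments: {"type":"object","properties":{"commands":{"type":"array"}},"required":["commands"]}

```bash
mkdir -p pics; cat > h.py <<'E'
import numpy as np,cv2
from cell import ctrl
def snap(n,f):
    d=ctrl.get_image(n); cv2.imwrite(f'pics/{f}.png',d['image'][:,:,::-1]); np.save(f'pics/{f}.npy',d,allow_pickle=True); return d
def load(f): return np.load(f'pics/{f}.npy',allow_pickle=True).item()
def ray(d,u,v):
    f=200/np.tan(np.radians(d['vfov'])/2); return np.array([(u-d['cx'])/f,(v-d['cy'])/f,1])
def p3(d,u,v,z=None):
    "world point at pixel from depth, or on plane world z"
    W=np.linalg.inv(d['world_to_cam']); r=ray(d,u,v)
    if z is None: return W[:3,:3]@(r*d['range_z'][int(v),int(u)])+W[:3,3]
    w=W[:3,:3]@r; return W[:3,3]+w*(z-W[2,3])/w[2]
E
python3 - <<'E'
from h import *
for n in('scene','top'): d=snap(n,n+'0'); print(n,d['vfov'],np.linalg.inv(d['world_to_cam'])[:3,3].round())
s=ctrl.read_state();print(s['clock'],s['eef_pos'],s['tool_rot'],s['width'])
E
```

```text
scene 43.332310922286695 [-33. 532. 680.]
top 46.18032243024088 [ 349.  -51. 1155.]
0.1 [226.17862972 608.78231106 230.4975827 ] [-3.13989820e+00 -3.09156781e-06  2.78581316e+00] 85.58762476768143
```

View pics/top0.png

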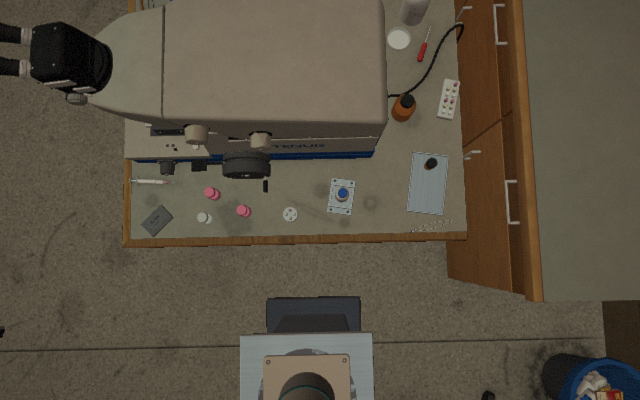

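View pics/scene0.png

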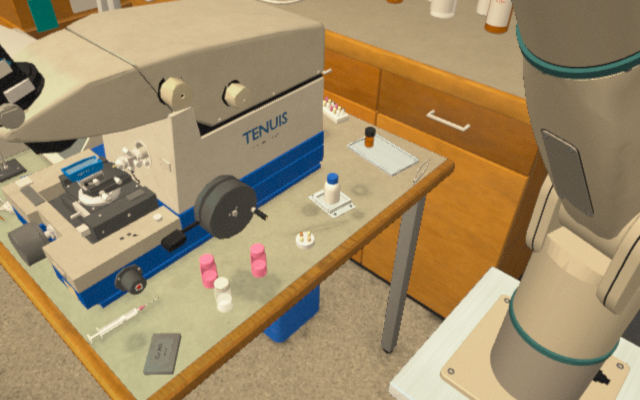

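Candidates for the vial: scene (223,295), which is clear with a white cap; (208,270) and (258,260), which are pink look-alikes; and (305,240), a low puck. The clear one fits the description, so I'll confirm it in a crop and measure.

```bash
python3 - <<'E'
from h import *
a=load('scene0');t=load('top0')
s=a['image'][:,:,::-1]
c1=cv2.resize(s[225:325,180:300],None,fx=3.3,fy=3.3,interpolation=3)
c2=cv2.resize(s[120:220,300:420],None,fx=3.3,fy=3.3,interpolation=3)
T=t['image'][:,:,::-1]
c3=cv2.resize(T[170:235,190:311],(396,213),interpolation=3)
c4=cv2.resize(T[145:220,325:455],(396,228),interpolation=3);c4=c4[:213]
cv2.imwrite('pics/c1.png',np.vstack([np.hstack([c1,c2]),np.hstack([c3,c4])]))
def top(lo,hi,box):
    # median of the points in height band within pixel box of top camera
    P=[]
    for v in range(box[1],box[3]):
        for u in range(box[0],box[2]):
            if t['range_z'][v,u]>0:
                p=p3(t,u,v)
                if lo<p[2]<hi:P.append(p)
    P=np.array(P); print(len(P),P.min(0).round(1),P.max(0).round(1),((P.min(0)+P.max(0))/2).round(1),P.mean(0).round(1))
top(50,75,(192,205,216,228)); top(50,80,(330,182,355,208)); top(9,18,(320,172,362,220)) ; top(-5,80,(280,204,300,224));top(35,60,(418,152,442,175))
top(6,12,(400,147,455,219))
for q in [(196,217),(213,217)]: print(p3(t,*q,z=60).round(1))
for q in [(412,152),(449,153),(444,215),(406,211)]: print('tray',p3(t,*q,z=8).round(1))
for q in [(330,177),(355,179),(352,215),(327,213)]: print('hold',p3(t,*q,z=5).round(1))
E
```

```text
100 [419.9 221.5  50.4] [443.6 246.   68.3] [431.7 233.7  59.4] [431.8 233.   62.1]
121 [ 467.7 -108.8   50.1] [496.6 -80.2  74. ] [482.1 -94.5  62.1] [480.1 -93.7  64.3]
221 [ 437.7 -139.9    9. ] [521.8 -61.   18. ] [ 479.7 -100.5   13.5] [479.9 -92.9  13.6]
399 [416.   10.3  -4.3] [464.3  58.1  27.8] [440.1  34.2  11.7] [439.6  33.6   7.7]
99 [ 539.1 -323.    38.7] [ 561.6 -297.8   58.7] [ 550.4 -310.4   48.7] [ 549.9 -309.    51.6]
807 [ 421.7 -377.     6. ] [ 597.6 -237.6   12. ] [ 509.6 -307.3    9. ] [ 507.9 -307.5    7.9]
[432.  248.7  60. ]
[431.1 208.9  60. ]
tray [ 586.  -272.9    8. ]
tray [ 581.5 -364.6    8. ]
tray [ 427.5 -344.6    8. ]
tray [ 439.4 -252.     8. ]
hold [528.2 -67.7   5. ]
hold [ 521.8 -129.5    5. ]
hold [ 432.7 -119.6    5. ]
hold [439.  -58.3   5. ]
```

View pics/c1.png

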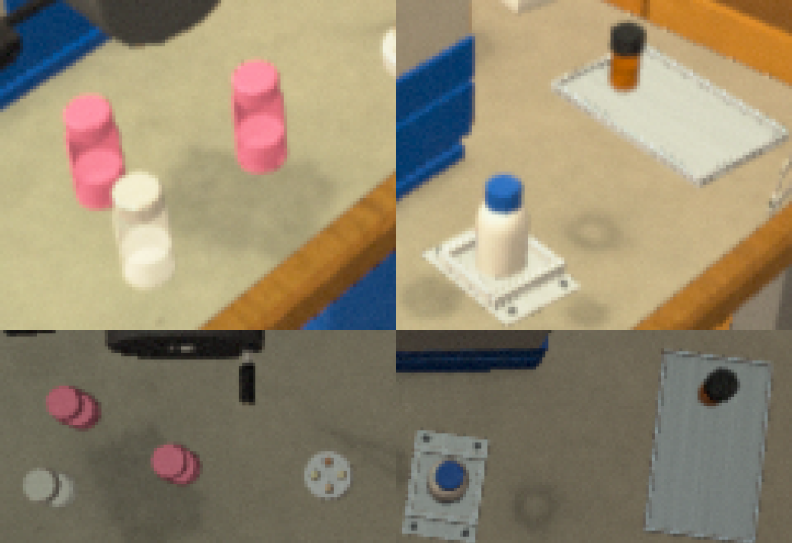

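The crop shows the clear vial with its white cap, at scene (223,290) and top (203,217), which is about (432,233) mm. The pink pieces are the look-alikes. The bottle is at about (481,-94) and the tray spot at about (479,-304). The tool's closing line (about y) suits all three, so I keep the yaw.

Emit:
step_arm(commands=[-19.5,-22.5,0,0,0,0,1,-19.5,-22.5,0,0,0,0,1,-19.5,-22.5,0,0,0,0,1,-19.5,-22.5,0,0,0,0,1,-19.5,-22.5,0,0,0,0,1,-19.5,-22.5,0,0,0,0,1,-19.5,-22.5,0,0,0,0,1,-19.5,-22.5,0,0,0,0,1])

```text
clock: 0.9
eef_pos: [331.3, 329.6, 231.4]
tool_rot: [3.141, -0.0, 2.783]
force: [1.6, 0.2, 0.3]
width: 85.3
gripper_force: 0.0
```

```bash
cat >> h.py <<'E'
from scipy.spatial.transform import Rotation as Ro
def go(*wps):
    "shifts in tool axes (cm) from the present pose to world waypoints; turn needed to point down"
    s=ctrl.read_state(); R=Ro.from_euler('xyz',s['tool_rot'])
    print(round(s['clock'],2),np.round(s['eef_pos'],1),np.round(s['tool_rot'],3),'w',round(s['width'],1),'F',np.round(s['force'],1),round(float(s['gripper_force']),1))
    for w in wps: print(w,(R.inv().apply(np.array(w)-s['eef_pos'])/10).round(2))
E
python3 -c "
from h import *
go((415,80,231),(425,-30,231),(478,-94,231))"
```

```text
0.9 [331.3 329.6 231.4] [ 3.141 -0.     2.783] w 85.3 F [1.6 0.2 0.3] 0.0
(415, 80, 231) [-16.6  -20.43   0.04]
(425, -30, 231) [-21.4  -30.38   0.04]
(478, -94, 231) [-2.861e+01 -3.451e+01  3.000e-02]
```

Emit:
step_arm(commands=[-16.6,-20.4,0,0,0,0,1,-16.6,-20.4,0,0,0,0,1,-16.6,-20.4,0,0,0,0,1,-16.6,-20.4,0,0,0,0,1,-16.6,-20.4,0,0,0,0,1,-16.6,-20.4,0,0,0,0,1,-21.4,-30.4,0,0,0,0,1,-21.4,-30.4,0,0,0,0,1,-21.4,-30.4,0,0,0,0,1,-28.6,-34.5,0,0,0,0,1])

```text
clock: 1.9
eef_pos: [455.2, -64.0, 230.8]
tool_rot: [3.14, -0.006, 2.791]
force: [2.1, 1.2, 0.2]
width: 85.6
gripper_force: 0.0
```

Emit:
step_arm(commands=[0,0,0,0,0,0,1,0,0,0,0,0,0,1])

```text
clock: 2.1
eef_pos: [458.5, -66.5, 230.9]
tool_rot: [3.141, -0.0, 2.786]
force: [-0.2, 1.1, 0.2]
width: 85.9
gripper_force: 0.0
```

```bash
python3 -c "
from h import *
go((481,-94,130)); snap('wrist','w1')"
```

```text
2.1 [458.5 -66.5 230.9] [ 3.141 -0.     2.786] w 85.9 F [-0.2  1.1  0.2] 0.0
(481, -94, 130) [-3.06 -1.8  10.09]
```

View pics/w1.png

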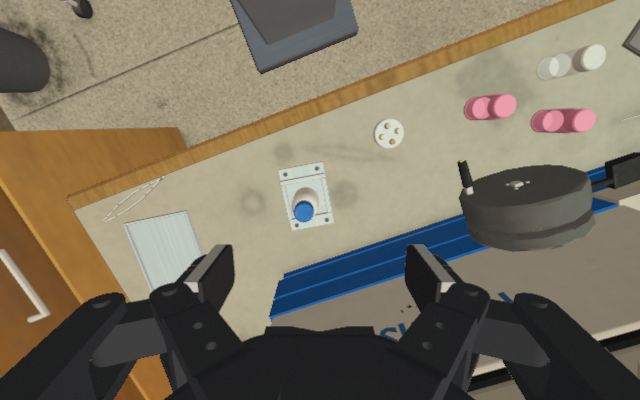

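The wrist view shows the bottle standing in the holder, with the blue cap centred at (304,211). The holder plate corners are at about (279,169), (323,163), (333,222) and (294,229).

```bash
python3 -c "
from h import *
d=load('w1')
print('cap',p3(d,304,212,z=69).round(1),'depth',p3(d,304,212).round(1))
c=[p3(d,*q,z=5) for q in[(279,169),(323,163),(333,222),(294,229)]];print(np.round(c,1),np.mean(c,0).round(1))
for q in[(550,69)]:print('vial foot',p3(d,*q,z=0).round(1))
print('vialcap',p3(d,593,57,z=62).round(1),'cam',np.linalg.inv(d['world_to_cam'])[:3,3].round())
print('tray corners',p3(d,124,224,z=8).round(1),p3(d,186,211,z=8).round(1))
"
```

```text
cap [480.4 -92.7  69. ] depth [480.5 -92.7  68.9]
[[ 432.3 -112.1    5. ]
 [ 444.9  -56.     5. ]
 [ 525.3  -71.     5. ]
 [ 516.1 -124.6    5. ]] [479.7 -90.9   5. ]
vial foot [434.6 239.5   0. ]
vialcap [432.  234.2  62. ] cam [396. -44. 373.]
tray corners [ 428.1 -336.9    8. ] [ 440.9 -249.8    8. ]
```

Emit:
step_arm(commands=[-3.05,-1.75,4,0,0,0,1,-3.05,-1.75,8,0,0,0,1,-3.05,-1.75,11,0,0,0,1,-3.05,-1.75,14,0,0,0,1,-3.05,-1.75,17,0,0,0,1,-3.05,-1.75,19,0,0,0,1,-3.05,-1.75,20.7,0,0,0,1,-3.05,-1.75,20.7,0,0,0,1,-3.05,-1.75,20.7,0,0,0,1])

```text
clock: 3.05
eef_pos: [480.0, -92.8, 24.4]
tool_rot: [3.141, -0.001, 2.788]
force: [-0.1, 0.8, 0.5]
width: 85.3
gripper_force: 0.0
```

Emit:
step_arm(commands=[0,0,0,0,0,0,0.1,0,0,0,0,0,0,0.1,0,0,0,0,0,0,0.1,0,0,0,0,0,0,0.1,0,0,0,0,0,0,0.1,0,0,0,0,0,0,0.1,0,0,0,0,0,0,0.1,0,0,0,0,0,0,0.1,0,0,0,0,0,0,0.1,0,0,0,0,0,0,0.1])

```text
clock: 4.05
eef_pos: [480.5, -94.4, 25.1]
tool_rot: [3.141, 0.001, 2.786]
force: [-0.0, 0.8, 6.3]
width: 32.0
gripper_force: 59.0
```

Emit:
step_arm(commands=[0,0,-1,0,0,0,0.1,0,0,-3,0,0,0,0.1,0,0,-5,0,0,0,0.1,0,0,-7,0,0,0,0.1,0,0,-9,0,0,0,0.1,0,0,-9,0,0,0,0.1,0,0,-9,0,0,0,0.1])

```text
clock: 4.75
eef_pos: [480.3, -94.4, 114.9]
tool_rot: [3.141, 0.001, 2.786]
force: [-0.1, -0.5, -0.5]
width: 31.7
gripper_force: 59.4
```

```bash
python3 -c "
from h import *
go((478,-304,115)); snap('wrist','w2')"
```

```text
4.75 [480.3 -94.4 114.9] [3.141e+00 1.000e-03 2.786e+00] w 31.7 F [-0.1 -0.5 -0.5] 59.4
(478, -304, 115) [-7.090e+00 -1.973e+01 -1.000e-02]
```

View pics/w2.png

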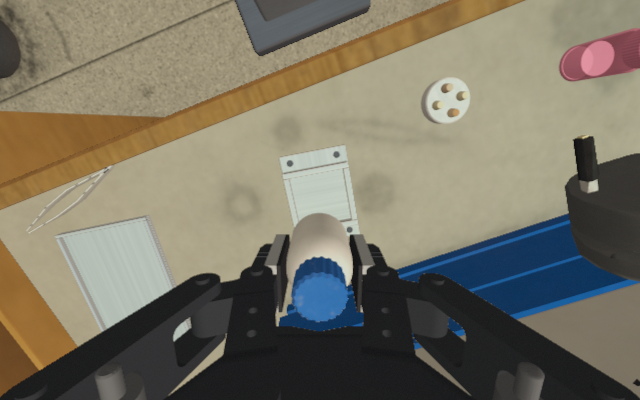

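The bottle is held upright between the pads at (320,275). The tray's near corners are at (57,236) and (149,216), and the holder plate's near corners at (281,158) and (344,147).

```bash
python3 -c "
from h import *
d=load('w2')
a,b=p3(d,57,236,z=8),p3(d,149,216,z=8);print('tray',a,b)
n=(b-a);n/=np.linalg.norm(n);x=np.array([n[1],-n[0],0]);print('spot',(a+b)/2+45*x,x)
a,b=p3(d,281,158,z=5),p3(d,344,147,z=5);n=(b-a);n/=np.linalg.norm(n);x=np.array([n[1],-n[0],0]);print('pocket',(a+b)/2+43*x,a,b)
print('cap',p3(d,321,292),p3(d,322,292,z=149))
"
```

```text
tray [ 428.34187816 -336.51919531    8.        ] [ 440.99233452 -246.31356981    8.        ]
spot [ 479.23101382 -297.66603455    8.        ] [ 0.99030906 -0.13888116  0.        ]
pocket [481.85262397 -93.59025276   5.        ] [ 434.42990849 -113.18816961    5.        ] [444.74765036 -58.1471544    5.        ]
cap [477.98174153 -93.18652937 158.8442465 ] [484.16713045 -94.9290895  149.        ]
```

Emit:
step_arm(commands=[-1.4,-4,0,0,0,0,0.1,-2.8,-8,0,0,0,0,0.1,-4.2,-12,0,0,0,0,0.1,-5.6,-16,0,0,0,0,0.1,-7.1,-19.7,0,0,0,0,0.1,-7.1,-19.7,0,0,0,0,0.1,-7.1,-19.7,0,0,0,0,0.1])

```text
clock: 5.5
eef_pos: [476.8, -304.4, 113.0]
tool_rot: [3.141, -0.002, 2.783]
force: [-0.3, 0.8, -0.7]
width: 31.7
gripper_force: 59.6
```

```bash
python3 -c "
from h import *
go((478,-302,50),(478,-302,26))"
```

```text
5.5 [ 476.8 -304.4  113. ] [ 3.141e+00 -2.000e-03  2.783e+00] w 31.7 F [-0.3  0.8 -0.7] 59.6
(478, -302, 50) [-0.05  0.27  6.3 ]
(478, -302, 26) [-0.05  0.27  8.7 ]
```

Emit:
step_arm(commands=[0,0.25,2,0,0,0,0.1,0,0.25,4,0,0,0,0.1,0,0.25,6,0,0,0,0.1,0,0.25,7.5,0,0,0,0.1,0,0.25,8.3,0,0,0,0.1,0,0.25,8.7,0,0,0,0.1,0,0.25,8.7,0,0,0,0.1,0,0.25,8.7,0,0,0,0.1])

```text
clock: 6.3
eef_pos: [479.3, -301.6, 27.8]
tool_rot: [-3.141, 0.001, 2.786]
force: [-0.1, 0.6, 0.2]
width: 31.7
gripper_force: 59.5
```

Not in contact yet. Contact is expected near TCP z 23.

Emit:
step_arm(commands=[0,0,0.2,0,0,0,0.1,0,0,0.35,0,0,0,0.1,0,0,0.45,0,0,0,0.1,0,0,0.45,0,0,0,0.1,0,0,0.45,0,0,0,0.1])

```text
clock: 6.8
eef_pos: [479.0, -301.6, 23.1]
tool_rot: [-3.142, 0.0, 2.786]
force: [-0.0, 0.2, 4.0]
width: 31.8
gripper_force: 59.7
```

Contact (4 N). Release to about half open, settle, then open fully.

Emit:
step_arm(commands=[0,0,0,0,0,0,0.45,0,0,0,0,0,0,0.5,0,0,0,0,0,0,0.7,0,0,0,0,0,0,1,0,0,0,0,0,0,1,0,0,0,0,0,0,1,0,0,0,0,0,0,1,0,0,0,0,0,0,1])

```text
clock: 7.6
eef_pos: [478.9, -301.4, 22.8]
tool_rot: [-3.142, -0.0, 2.786]
force: [-0.4, -0.2, 0.1]
width: 85.6
gripper_force: 0.0
```

Emit:
step_arm(commands=[0,0,-2,0,0,0,1,0,0,-5,0,0,0,1,0,0,-9,0,0,0,1,0,0,-13,0,0,0,1,0,0,-17,0,0,0,1,0,0,-21,0,0,0,1,0,0,-21,0,0,0,1,0,0,-21,0,0,0,1])

```text
clock: 8.4
eef_pos: [479.2, -301.6, 233.7]
tool_rot: [-3.141, 0.002, 2.786]
force: [0.4, -0.5, -0.3]
width: 85.4
gripper_force: 0.0
```

```bash
python3 -c "
from h import *
snap('wrist','w3')
go((425,-60,231),(405,80,231),(395,180,231),(425,228,231))"
```

```text
8.45 [ 478.4 -301.1  232.4] [ 3.141e+00 -1.000e-03  2.786e+00] w 85.3 F [0.  0.6 0.4] 0.0
(425, -60, 231) [13.4  20.74  0.16]
(405, 80, 231) [20.16 33.16  0.17]
(395, 180, 231) [24.58 42.19  0.17]
(425, 228, 231) [23.44 47.73  0.17]
```

View pics/w3.png

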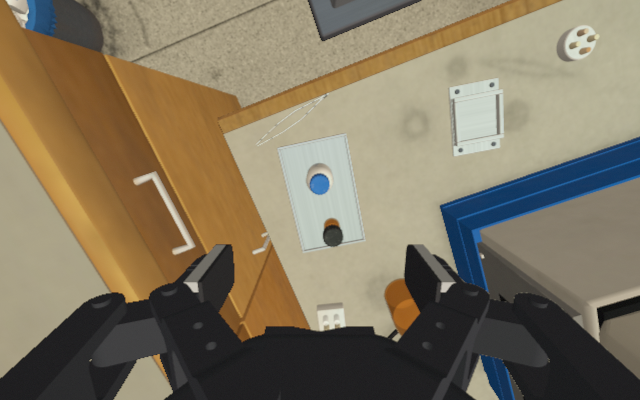

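The bottle stands upright in the tray (cap at (319,184)), clear of the amber vial at (332,235). The holder is empty, with its pocket at about (478,117). Next, the vial.

```bash
python3 -c "
from h import *
d=load('w3')
c=[p3(d,*q,z=5) for q in[(449,88),(498,79),(504,149),(455,156)]];print(np.round(c,1),np.mean(c,0).round(1))"
```

```text
[[ 434.2 -116.3    5. ]
 [ 444.9  -58.4    5. ]
 [ 530.7  -67.3    5. ]
 [ 517.5 -128.4    5. ]] [481.8 -92.6   5. ]
```

Emit:
step_arm(commands=[4.5,7,0,0,0,0,1,9,14,0,0,0,0,1,13.4,20.7,0,0,0,0,1,13.4,20.7,0,0,0,0,1,13.4,20.7,0,0,0,0,1,13.4,20.7,0,0,0,0,1,20.2,33.2,0,0,0,0,1,20.2,33.2,0,0,0,0,1,20.2,33.2,0,0,0,0,1,20.2,33.2,0,0,0,0,1])

```text
clock: 9.45
eef_pos: [403.8, 85.3, 231.7]
tool_rot: [3.141, -0.003, 2.795]
force: [0.2, -0.6, 0.7]
width: 85.2
gripper_force: 0.0
```

```bash
python3 -c "
from h import *
go((400,170,231),(425,226,231))"
```

```text
9.45 [403.8  85.3 231.7] [ 3.141e+00 -3.000e-03  2.795e+00] w 85.2 F [ 0.2 -0.6  0.7] 0.0
(400, 170, 231) [3.23 7.84 0.09]
(425, 226, 231) [ 2.78 13.95  0.09]
```

Emit:
step_arm(commands=[3.3,8,0,0,0,0,1,3.3,8,0,0,0,0,1,2.8,14,0,0,0,0,1,2.8,14,0,0,0,0,1,2.8,14,0,0,0,0,1,2.8,14,0,0,0,0,1])

```text
clock: 10.05
eef_pos: [427.1, 218.8, 231.7]
tool_rot: [-3.138, -0.002, 2.784]
force: [-0.2, -0.2, -0.7]
width: 85.4
gripper_force: 0.0
```

```bash
python3 -c "
from h import *
go((432,234,231)); snap('wrist','w4')"
```

```text
10.05 [427.1 218.8 231.7] [-3.138e+00 -2.000e-03  2.784e+00] w 85.4 F [-0.2 -0.2 -0.7] 0.0
(432, 234, 231) [0.08 1.6  0.07]
```

View pics/w4.png

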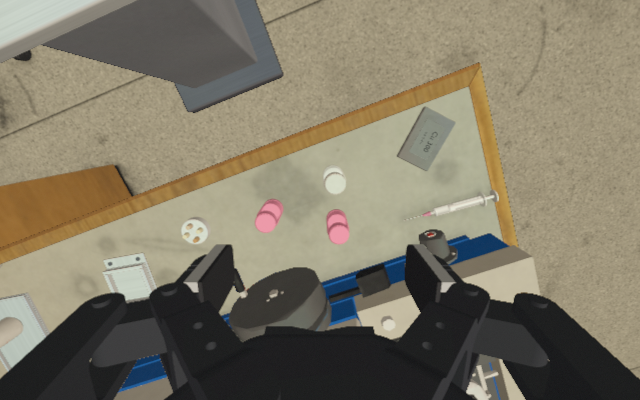

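The vial's white cap is centred at (336,184). The pink pieces are at (268,216) and (338,228).

```bash
python3 -c "
from h import *
d=load('w4')
v=p3(d,336,184,z=62);print(v,p3(d,336,184))
go((v[0],v[1],100),(v[0],v[1],20))"
```

```text
[432.78719286 236.13039574  62.        ] [432.99561165 236.11281483  61.03671032]
10.1 [427.2 218.5 232. ] [-3.139e+00 -1.000e-03  2.783e+00] w 85.6 F [-0.4  0.1  0.1] 0.0
(np.float64(432.7871928645545), np.float64(236.13039574112855), 100) [ 0.07  1.89 13.19]
(np.float64(432.7871928645545), np.float64(236.13039574112855), 20) [ 0.06  1.91 21.19]
```

Emit:
step_arm(commands=[0.05,1.8,3,0,0,0,1,0.05,1.8,6,0,0,0,1,0.05,1.8,9,0,0,0,1,0.05,1.8,12,0,0,0,1,0.05,1.8,15,0,0,0,1,0.05,1.8,18,0,0,0,1,0.05,1.8,20,0,0,0,1,0.05,1.8,21.2,0,0,0,1,0.05,1.8,21.2,0,0,0,1,0.05,1.8,21.2,0,0,0,1])

```text
clock: 11.1
eef_pos: [433.9, 237.6, 21.4]
tool_rot: [3.141, 0.0, 2.785]
force: [-0.3, -0.0, 0.4]
width: 85.2
gripper_force: 0.0
```

Emit:
step_arm(commands=[0,0,0,0,0,0,0.1,0,0,0,0,0,0,0.1,0,0,0,0,0,0,0.1,0,0,0,0,0,0,0.1,0,0,0,0,0,0,0.1,0,0,0,0,0,0,0.1,0,0,0,0,0,0,0.1,0,0,0,0,0,0,0.1,0,0,0,0,0,0,0.1,0,0,0,0,0,0,0.1])

```text
clock: 12.1
eef_pos: [433.7, 238.3, 21.4]
tool_rot: [3.141, 0.0, 2.786]
force: [0.1, -0.9, 5.6]
width: 26.2
gripper_force: 58.7
```

Emit:
step_arm(commands=[0,0,-1,0,0,0,0.1,0,0,-3,0,0,0,0.1,0,0,-6,0,0,0,0.1,0,0,-9,0,0,0,0.1,0,0,-12,0,0,0,0.1,0,0,-12,0,0,0,0.1,0,0,-12,0,0,0,0.1])

```text
clock: 12.8
eef_pos: [433.8, 238.3, 141.7]
tool_rot: [3.14, 0.001, 2.786]
force: [-1.1, 0.1, -0.7]
width: 25.9
gripper_force: 58.9
```

```bash
python3 -c "
from h import *
d=snap('wrist','w5')
cv2.imwrite('pics/w5c.png',d['image'][150:400,170:490,::-1])
go((408,170,141),(408,80,141),(425,-30,141),(481,-93,141))"
```

```text
12.85 [433.1 238.  140.7] [-3.141 -0.     2.786] w 26.5 F [-0.2  0.1 -0.4] 58.9
(408, 170, 141) [-0.01 -7.24 -0.02]
(408, 80, 141) [ -3.15 -15.68  -0.02]
(425, -30, 141) [-8.57e+00 -2.54e+01 -2.00e-02]
(481, -93, 141) [-1.601e+01 -2.936e+01 -2.000e-02]
```

View pics/w5c.png

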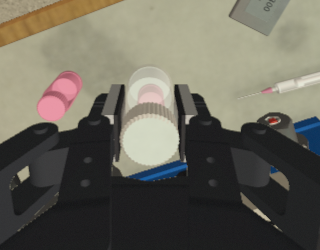

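The vial is held upright, cap at crop (151,142), with a pink piece showing through the glass behind it. I'll carry it in front of the crank to the holder.

Emit:
step_arm(commands=[0,-3.6,0,0,0,0,0.1,0,-7.2,0,0,0,0,0.1,-1.6,-11.5,0,0,0,0,0.1,-3.2,-15.7,0,0,0,0,0.1,-4.9,-19,0,0,0,0,0.1,-6.7,-22.2,0,0,0,0,0.1,-8.6,-25.4,0,0,0,0,0.1,-12,-27.4,0,0,0,0,0.1,-16,-29.4,0,0,0,0,0.1,-16,-29.4,0,0,0,0,0.1])

```text
clock: 13.85
eef_pos: [484.6, -98.6, 139.8]
tool_rot: [-3.14, 0.004, 2.779]
force: [-1.0, 0.1, 0.3]
width: 26.4
gripper_force: 59.0
```

Emit:
step_arm(commands=[0,0,0,0,0,0,0.1,0,0,0,0,0,0,0.1,0,0,0,0,0,0,0.1])

```text
clock: 14.15
eef_pos: [479.9, -91.9, 140.3]
tool_rot: [-3.142, -0.002, 2.788]
force: [0.3, 0.1, 0.5]
width: 26.1
gripper_force: 59.0
```

```bash
python3 -c "
from h import *
go((481,-93,45),(481,-93,30))"
```

```text
14.15 [479.9 -91.9 140.3] [-3.142e+00 -2.000e-03  2.788e+00] w 26.1 F [0.3 0.1 0.5] 59.0
(481, -93, 45) [-0.16 -0.07  9.53]
(481, -93, 30) [-0.17 -0.07 11.03]
```

Emit:
step_arm(commands=[-0.15,-0.05,3,0,0,0,0.1,-0.15,-0.05,6,0,0,0,0.1,-0.15,-0.05,8.5,0,0,0,0.1,-0.15,-0.05,10,0,0,0,0.1,-0.15,-0.05,10.8,0,0,0,0.1,-0.15,-0.05,11.1,0,0,0,0.1,-0.15,-0.05,11.1,0,0,0,0.1,-0.15,-0.05,11.1,0,0,0,0.1])

```text
clock: 14.95
eef_pos: [482.8, -94.1, 30.5]
tool_rot: [3.141, 0.001, 2.786]
force: [-0.3, -0.4, -0.5]
width: 26.1
gripper_force: 59.1
```

```bash
python3 -c "
from h import *
go((481,-93,26.4))
d=snap('scene','s1')
cv2.imwrite('pics/s1c.png',cv2.resize(d['image'][90:240,270:430,::-1],None,fx=3.5,fy=3.5,interpolation=3))"
```

```text
14.95 [482.8 -94.1  30.5] [3.141e+00 1.000e-03 2.786e+00] w 26.1 F [-0.3 -0.4 -0.5] 59.1
(481, -93, 26.4) [0.21 0.04 0.41]
```

View pics/s1c.png

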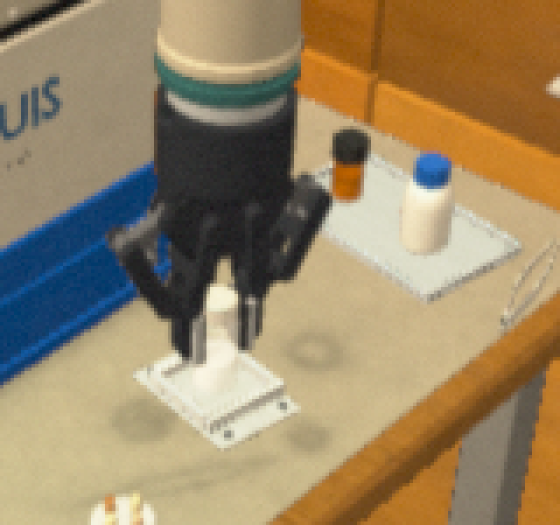

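The vial, at crop (215,370), is inside the pocket walls, and the bottle stands in the tray at (427,205). Lower the last 4 mm.

Emit:
step_arm(commands=[0.15,0,0.2,0,0,0,0.1,0.15,0,0.35,0,0,0,0.1,0.15,0,0.42,0,0,0,0.1,0.15,0,0.42,0,0,0,0.1,0.15,0,0.42,0,0,0,0.1])

```text
clock: 15.5
eef_pos: [480.9, -93.6, 26.4]
tool_rot: [3.142, 0.0, 2.786]
force: [-1.4, 1.0, 9.2]
width: 26.5
gripper_force: 60.1
```

Firm contact with the pocket floor, so I release and retreat.

Emit:
step_arm(commands=[0,0,-0.05,0,0,0,0.1,0,0,-0.05,0,0,0,0.4,0,0,-0.05,0,0,0,0.5,0,0,-0.05,0,0,0,0.7,0,0,-0.05,0,0,0,1,0,0,-0.05,0,0,0,1,0,0,-0.05,0,0,0,1,0,0,-0.05,0,0,0,1,0,0,-0.05,0,0,0,1])

```text
clock: 16.4
eef_pos: [480.9, -93.6, 26.1]
tool_rot: [3.142, -0.0, 2.786]
force: [-0.5, -0.6, -0.9]
width: 85.7
gripper_force: 0.0
```

Emit:
step_arm(commands=[0,0,-2,0,0,0,1,0,0,-5,0,0,0,1,0,0,-9,0,0,0,1,0,0,-13,0,0,0,1,0,0,-17,0,0,0,1,0,0,-20,0,0,0,1,0,0,-20,0,0,0,1,0,0,-20,0,0,0,1,0,0,-20,0,0,0,1])

```text
clock: 17.3
eef_pos: [479.9, -93.5, 225.0]
tool_rot: [-3.141, -0.002, 2.786]
force: [-0.1, 0.3, 0.5]
width: 85.7
gripper_force: 0.0
```

```bash
python3 -c "
from h import *
d=snap('scene','s2');e=snap('wrist','w6');go()
cv2.imwrite('pics/s2c.png',np.hstack([cv2.resize(d['image'][120:240,300:430,::-1],(390,360),interpolation=3),cv2.resize(e['image'][90:290,180:396,::-1],(390,360),interpolation=3)]))"
```

```text
17.4 [480.  -93.5 224.7] [-3.141e+00 -3.000e-03  2.786e+00] w 85.6 F [-0.8 -0.3 -0.8] 0.0
```

View pics/s2c.png

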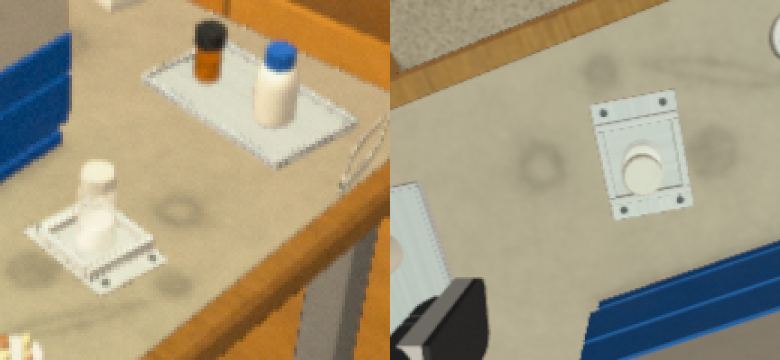

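The vial stands upright in the pocket (left crop (97,205), right crop (642,170)). The bottle stands upright in the tray at left crop (276,85). The robot is clear, so I hand in.

```bash
python3 -c "
from cell import ctrl
print(ctrl.finish_job())"
```

```text
the job is handed in; nothing more can be done
None
```

Job handed in at about 17 s on the robot's clock: the dropper bottle stands upright in the free part of the spill tray, and the glass vial stands upright in the holder's pocket.

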